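Straighten a row of samples on a fair stand with a ruler

TASK

Tidy the display board: hold the ruler by its grip and with its long edge push the ragged row of two square cases and two round jars away from you, all four together, until all of them together are pressed lightly but surely against the aluminium stop bar. The bar is held only by friction, so feel for it and press gently enough that it stays where it is; touch the samples with nothing but the ruler and keep them upright. Then lay the ruler flat on the table in front of the board, let go of it, and leave everything else on the stand where it was.

Things in the scene. Friction and masses are not known exactly. Their poses are not given: they have to be found in the camera images.
- board: black flat display board fixed to the table, 240 deep (x) x 500 wide (y) x 10 thick, so its top is 10 above the table; origin at the centre of its underside, x points away from the robot across its depth, y along its width. A clear card holder 50 high stands at its far edge (sizes in mm)
- stop: aluminium bar across the board, parallel to its y, 14 deep x 360 long (y) x 23 high above the board top. Origin: middle of its near face, at board-top height; x points away from the robot. Held by friction only along the board's x: more than about 12 N shifts it. Sliding the row itself takes some 2 to 5 N. Poses are not exact enough to stop by: feel the contact (sizes in mm)
- stop_face (a point): middle of the stop bar's near face, 12 above the board top; the face looks to -x, y runs along the bar
- case1_mid (a point): white square sample case, one of two alike: 44 deep (x) x 50 wide (y) x 36 high, about 130 g, standing loose on the board; point half-way up its centre line; x is its depth axis, z up (sizes in mm)
- case2_mid (a point): white square sample case, the other of the two: 44 deep (x) x 50 wide (y) x 36 high, about 130 g, standing loose on the board; point half-way up its centre line; x is its depth axis, z up (sizes in mm)
- jar1_mid (a point): white round sample jar with a grey lid, 44 diameter x 40 high, about 120 g, standing loose on the board; point half-way up its axis; z up (sizes in mm)
- jar2_mid (a point): second, like the first: white round sample jar with a grey lid, 44 diameter x 40 high, about 120 g, standing loose on the board; point half-way up its axis; z up (sizes in mm)
- case1: the first case; origin at the centre of its underside
- case2: the second case; origin at the centre of its underside
- jar1: the first jar; origin at the centre of its underside
- jar2: the second jar; origin at the centre of its underside
- ruler_grip (a point): ruler with a black grip, about 320 g, on the table in front of the board. Flat aluminium blade 50 wide (x) x 320 long (y) x 12 thick, clamped tight under an upright grip rib 14 thick (x) x 100 long (y), 13 to 88 above the underside; the blade sits up to 9 off the rib's middle in x, differently each time, so either long edge is 16 to 34 from it. Point in the rib's middle, 70 above the underside; z up (sizes in mm)
- ruler: the ruler; origin at underside height below the middle of the grip
- tape: bystander: small cork-coloured tape ring, 38 diameter x 20 high, at the +y end of the board, beside the row; origin under its centre (sizes in mm)
- pot: bystander: small white round pot, 36 diameter x 34 high, at the -y end of the board, beside the row (not one of the row, smaller than the jars); origin under its centre (sizes in mm)
- flask: bystander: white flask with a neck, 76 diameter x 125 high, on the table to the left (sizes in mm)
- coil: bystander: grey coil ring, 72 diameter x 24 high, on the table to the left, near the robot (sizes in mm)
- foil: bystander: copper foil roll, 60 diameter x 70 high, on the table to the right (sizes in mm)
- bottle: bystander: bottle with a blue cap, 60 diameter x 130 high, on the table to the right (sizes in mm)
- slab: bystander: white plaster-like slab, 70 x 100 x 18, on the table to the right, near the robot (sizes in mm)
Mind the look-alikes: they are no part of the job. What is shaped like the case1 but pink or turquoise is not meant.

How it is judged:
By the outcome, as a careful person would: the job done as asked, in the order asked, and still so for the second after the job is handed in, with the robot touching nothing.
It also fails if it takes over 72 s, if anything falls off the work surface, if the arm or the gripper's body presses on something with over 40 N, if the wrist force passes 120 N, or if a joint passes its speed limit or range.

ROBOT

A 6-joint arm with a two-finger parallel gripper is mounted at the origin on the work surface. World frame = base frame: x ahead of the robot, y to its left, z up, the work surface at z = 0. Lengths are in mm, angles in rad, forces in N, time in s.
With the tool pointing down it reaches from about 325 to 875 mm from the base axis. Payload 4.4 kg.
Tool frame: the origin (TCP) lies at the very end of the fingers, on their centre line; the grasp point (between the pads) lies 19 mm behind it; z points along the fingers, y is the line along which they close (so a half turn about z gives the same grasp; the last joint's range is limited). The gripper opens to 85 mm and grips with 20 to 120 N. Pads are 22 mm wide; open, the fingers measure 114 mm over their backs; the gripper's body (76 mm by 85 mm) begins 54 mm behind the grasp point. The pads swing forward as they close: fully open they stand 13 mm farther back than shut.
Start: joints at [1.173, 0.207, 1.542, -0, 1.393, -0.15], TCP at [141.041, 557.436, 231.282] pointing down, gripper open.
Joint ranges: [-2.73, 2.73], [-0.86, 2.22], [0.23, 2.46], [-1.11, 4.25], [0.08, 2.63], [-2.82, 2.82]. Speed limits (rad/s): [2.79, 2.79, 3.14, 3.14, 3.14, 3.14].

INTERFACE

Orientations are given as a 3x3 rotation matrix whose columns are the frame's x, y, z axes.
In Python, from station import r, grab_frame, camera_params, sign_off, masks_of, place_of gives the robot as it stands.
- The arm moves only by the tool servo_tool, never from a script. Its argument "commands" is a list of rows, each an object of numbers: "tx", "ty", "tz": the shift along the tool's x, y, z in mm; "wx", "wy", "wz": the turn, a rotation vector about the tool's x, y, z in degrees; "grip": the opening, from 0 (shut) to 1 (fully open). In form: [{"tx": .., "ty": .., "tz": .., "wx": .., "wy": .., "wz": .., "grip": ..}, ...]. A call has 1 to 20 rows; each row shifts and turns the commanded pose from where the row before left it, along the tool's axes as they then stand; what a row does not reach is not made up. A row lasts 1/12 s, in which the tool goes at most 41.7 mm and 7.16 degrees, less where a joint would pass 70% of its speed; a pose out of reach is approached as far as the arm can. A call is refused whole if a number of a shift passes 41.7 or a number of a turn 7.16, either way. A call with a gripper value outside its range is refused whole. The fingers move at their own pace and stop on an object; the grip force is fixed at half the most. Time passes only in rows, so rows that do not move let the fingers close. It gives the time, the measured TCP pose, the force, the opening and the grip force at its end, in the units of the state.
- r.sense(): the state, without advancing time (a new reading comes with each control period).
- grab_frame(name): name is "side" or "top" or "wrist"; returns the picture (420x560x3 uint8, red, green, blue); there is no depth.
- camera_params(name): a dict with "mtx" (3x3 intrinsics, pixels), "rvec" (rotation vector, rad) and "tvec" (3), from world to camera coordinates, as OpenCV has them. Camera axes: x right, y down, z forward; pixel columns grow to the right and rows downward; lengths in mm; the calibration is good to about 2 mm. A picture is of the moment at which its call begins: read the wrist's pose just before it. camera_params takes no time and is no camera call; for the wrist camera it gives the pose at the moment of the call.
- sign_off(): hands the job in; it is judged then, once.
Trained networks look in the newest picture that a camera, given by its name, has taken for a name from the list of things; names that differ only in an ending like _2 or _b are one class to them, and where a whole thing is asked for, a point or a joint stands for the part that bears it (a point fixed in the world has none). Each returns a list of dicts, best first, with "confidence" (0 to 1); they miss things now and then, are a little off and sometimes report something else, mostly with a low value. They report only what shows in the picture. A call takes as long as a camera call. They do not tell look-alikes from the thing itself.
- masks_of(camera, query): "pixels" (420x560 bool, what is visible of it) and "extent" ([left, top, width, height] in pixels, round what is visible of it).
- place_of(camera, query): "position" ([row, column] in pixels: a listed point, or the origin of a listed thing).
The state is a dict: "clock": time; "joint_pos": joint angles; "joint_velocities": joint speeds; "joint_torque": joint torques, N m; "ee_pos": TCP position; "tcp_rot": TCP orientation; "contact_force": force on the tool from outside, world axes, zero at the start; "ft_torque": the same for the moment, N m; "gripper_width": opening from 0.0 (shut) to 1.0 (fully open); "gripper_force": force on a finger pad.
Only numpy, scipy, OpenCV 4.12 (cv2) and the standard library are available. Lean on these libraries where they do the work, as an engineer would, in place of code of your own. Each camera call takes 0.05 s, during which the arm holds its last target. There are 200 camera calls.

## Working session

There is one attempt and no reset: what is moved stays moved. The work goes in short steps, Python scripts to look and compute and a tool call to move; the robot and the scene stay as the last step left them, time stands still between calls to the robot, and variables do not carry over. Pictures are saved under pics/ and viewed, at most 13 in all, crops included, and the job is handed in when it is done.

Besides the shell and the picture viewer there is one more tool, called by a JSON object that holds its "fn" and its "kwargs". servo_tool: Moves the arm, as the interface text tells. Its arguments: {"type":"object","properties":{"commands":{"type":"array","items":{"type":"object","properties":{"tx":{"type":"number"},"ty":{"type":"number"},"tz":{"type":"number"},"wx":{"type":"number"},"wy":{"type":"number"},"wz":{"type":"number"},"grip":{"type":"number"}}}}},"required":["commands"]}

```bash
ls; mkdir -p pics; cat > h.py <<'E'
import numpy as np, cv2
from station import r, grab_frame, camera_params, sign_off, masks_of, place_of
def ray(cam,row,col,P=None):
    P=P or camera_params(cam)
    R,_=cv2.Rodrigues(np.array(P["rvec"],float)); t=np.array(P["tvec"],float).ravel()
    d=R.T@np.linalg.inv(np.array(P["mtx"]))@np.array([col,row,1.0]); return -R.T@t,d
def at(cam,row,col,z,P=None):
    o,d=ray(cam,row,col,P); return (o+d*(z-o[2])/d[2])
def save(img,n): cv2.imwrite('pics/'+n,cv2.cvtColor(img,cv2.COLOR_RGB2BGR))
E
python3 - <<'E'
from h import *
for c in("top","side"):
    save(grab_frame(c),c+'1.png')
    for q,z in [("ruler_grip",70),("ruler",0),("stop_face",22),("case1_mid",28),("jar1_mid",30),("tape",10),("pot",10),("board",0)]:
        for p in place_of(c,q)[:5]:
            print(c,q,round(p["confidence"],2),np.round(p["position"]),np.round(at(c,*p["position"],z)))
print({k:np.round(v,2) for k,v in r.sense().items()})
E
```

```text
pics
top ruler_grip 0.62 [216. 288.] [473. -19.  70.]
top ruler 0.74 [152. 271.] [661.  26.   0.]
top ruler 0.63 [215. 289.] [480. -24.   0.]
top ruler 0.21 [200. 123.] [523. 437.   0.]
top stop_face 0.69 [129. 292.] [721. -34.  22.]
top stop_face 0.69 [126. 291.] [729. -30.  22.]
top stop_face 0.69 [218. 432.] [ 470. -419.   22.]
top case1_mid 0.82 [221. 193.] [461. 236.  28.]
top case1_mid 0.72 [136. 174.] [698. 295.  28.]
top case1_mid 0.64 [128. 290.] [722. -28.  28.]
top case1_mid 0.52 [154. 274.] [647.  18.  28.]
top case1_mid 0.39 [156. 298.] [642. -48.  28.]
top jar1_mid 0.67 [156. 297.] [642. -45.  30.]
top tape 0.55 [156. 299.] [645. -52.  10.]
top tape 0.44 [145. 207.] [677. 206.  10.]
top pot 0.74 [164. 365.] [ 624. -237.   10.]
top board 0.71 [147. 286.] [674. -16.   0.]
side ruler_grip 0.6 [214. 262.] [468. -31.  70.]
side ruler_grip 0.23 [225. 331.] [ 622. -105.   70.]
side ruler 0.81 [230. 267.] [481. -12.   0.]
side ruler 0.62 [224. 332.] [656. -23.   0.]
side stop_face 0.86 [216. 359.] [725. -27.  22.]
side case1_mid 0.77 [171. 246.] [458. 242.  28.]
side case1_mid 
[... 173 characters left out ...]

side pot 0.63 [232. 264.] [471. -29.  10.]
side pot 0.57 [285. 344.] [ 616. -238.   10.]
side board 0.93 [222. 340.] [678. -18.   0.]
side board 0.41 [148. 257.] [517. 431.   0.]
{'clock': np.float64(0.9), 'joint_pos': array([ 1.17,  0.21,  1.54, -0.  ,  1.39, -0.15]), 'joint_velocities': array([-0.,  0.,  0.,  0., -0.,  0.]), 'joint_torque': array([ -0. , -38.3, -29.2,  -0. ,   0. ,  -0. ]), 'ee_pos': array([141.05, 557.44, 231.29]), 'tcp_rot': array([[-0.97,  0.25,  0.  ],
       [ 0.25,  0.97, -0.  ],
       [-0.  , -0.  , -1.  ]]), 'contact_force': array([ 0.15,  0.59, -0.9 ]), 'ft_torque': array([-0.07, -0.03,  0.04]), 'gripper_force': np.float64(0.0), 'gripper_width': np.float64(1.0)}
```

```bash
python3 - <<'E'
import cv2
a=cv2.imread('pics/top1.png')[90:260,150:420]
cv2.imwrite('pics/top1c.png',cv2.resize(a,None,fx=2.9,fy=2.9,interpolation=cv2.INTER_CUBIC))
a=cv2.imread('pics/side1.png')[120:320,200:430]
cv2.imwrite('pics/side1c.png',cv2.resize(a,None,fx=3,fy=3,interpolation=cv2.INTER_CUBIC))
E
```

```text
(no output)
```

View pics/top1c.png

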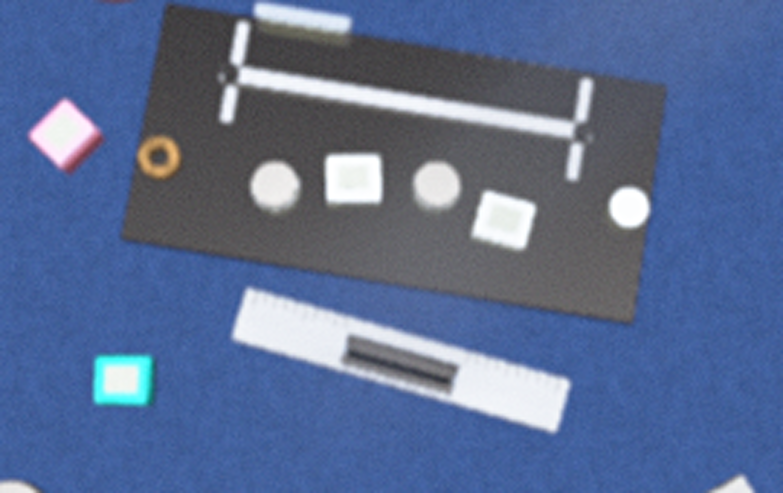

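View pics/side1c.png

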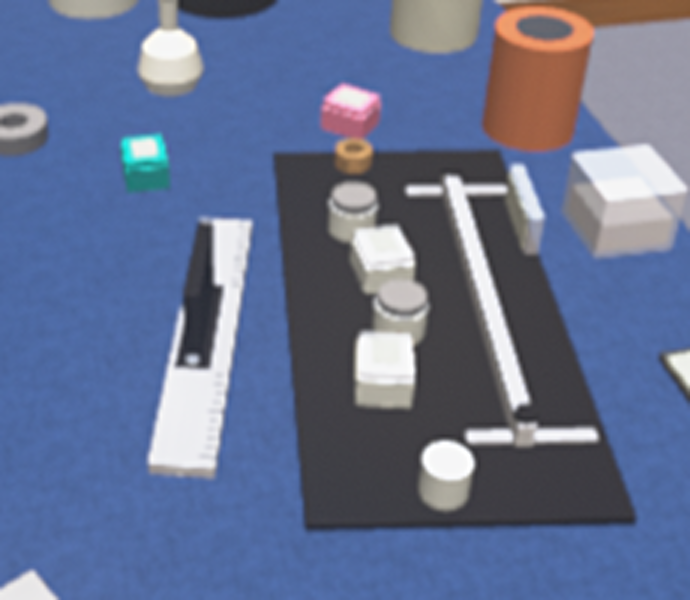

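The pictures show the ruler below the board (top crop about (400,360)), with the row of jar, case, jar and case left to right at about (275,187), (353,178), (437,185) and (504,220). The bar runs from (230,75) to (585,132). The pot, tape, pink case and turquoise case stay off limits.

```bash
cat >> h.py <<'E'
def edge(img,cam,p,q,zs,w=6,P=None,n=60):
    """subpixel step edge near pixel line p-q (row,col): strongest gradient along the normal; world line at zs"""
    g=cv2.GaussianBlur(cv2.cvtColor(img,cv2.COLOR_RGB2GRAY).astype(np.float32),(0,0),1.0)
    p,q=np.array(p,float),np.array(q,float); u=(q-p)/np.linalg.norm(q-p); nn=np.array([-u[1],u[0]])
    s=np.arange(-w,w+.01,.25); pts=[]
    for a in np.linspace(.04,.96,n):
        c=p+a*(q-p); l=c+s[:,None]*nn
        v=cv2.remap(g,l[:,1].astype(np.float32)[None],l[:,0].astype(np.float32)[None],1)[0]
        d=np.abs(np.gradient(v)); pts.append(l[d.argmax()])
    X=np.array([at(cam,a,b,zs,P)[:2] for a,b in pts]); X0=X
    for _ in range(4):
        m=X.mean(0); uu=np.linalg.svd(X-m)[2][0]; e=(X-m)@[-uu[1],uu[0]]
        X=X[np.abs(e)<=max(2*np.median(np.abs(e)),.5)]
    uu=uu*np.sign(uu[1]); return m,np.degrees(np.arctan2(-uu[0],uu[1])),len(X),np.std(e)
E
python3 - <<'E'
from h import *
img=cv2.cvtColor(cv2.imread('pics/top1.png'),cv2.COLOR_BGR2RGB)
C=lambda x,y:(90+y/2.9,150+x/2.9)
def show(n,a,b,z,w=3):
    m,t,k,s=edge(img,"top",C(*a),C(*b),z,w); print(n,np.round(m,1),'yaw',round(t,2),k,round(s,2))
show('ruler far',(247,288),(570,378),12)
show('ruler near',(232,340),(555,432),12)
show('bar near(top edge)',(245,84),(570,137),33)
show('bar far',(245,67),(570,121),33)
show('board near',(122,238),(632,322),10)
show('board far',(360,35),(665,85),10)
show('rib far',(350,335),(458,365),88)
show('rib near',(345,362),(450,392),88,4)
for n,p,z in [('barL',(230,75),33),('barR',(585,132),33),('jar1',(275,183),50),('case',(353,175),46),('jar2',(437,181),50),('case2',(507,216),46),('rulerL',(239,314),12),('rulerR',(563,405),12),('pot',(629,207),44),('railL',(225,120),15),('railR',(573,178),15)]:
    print(n,np.round(at("top",*C(*p),z)))
E
```

```text
ruler far [507.5 -34.3] yaw -16.14 33 0.32
ruler near [458. -15.] yaw -16.05 31 0.4
bar near(top edge) [719.6 -30.4] yaw -9.2 39 0.35
bar far [737.4 -26.8] yaw -9.42 53 0.6
board near [558.9  -1.3] yaw -8.18 50 1.64
board far [ 781.8 -119.4] yaw -9.48 30 0.39
rib far [485.3 -24.9] yaw -15.77 52 0.56
rib near [451.6 -16.3] yaw -16.01 42 0.31
barL [754. 141.  33.]
barR [ 699. -198.   33.]
jar1 [644.  96.  50.]
case [653.  23.  46.]
jar2 [647. -55.  50.]
case2 [ 615. -121.   46.]
rulerL [526. 132.  12.]
rulerR [ 439. -176.   12.]
pot [ 624. -236.   44.]
railL [715. 147.  15.]
railR [ 659. -189.   15.]
```

{"fn": "servo_tool", "kwargs": {"commands": [{"tx": -27.5, "ty": -28.1}, {"tx": -27.5, "ty": -28.1}, {"tx": -27.5, "ty": -28.1}, {"tx": -27.5, "ty": -28.1}, {"tx": -27.5, "ty": -28.1}, {"tx": -27.5, "ty": -28.1}, {"tx": -27.5, "ty": -28.1}, {"tx": -27.5, "ty": -28.1}, {"tx": -27.5, "ty": -28.1}, {"tx": -27.5, "ty": -28.1}, {"tx": -27.5, "ty": -28.1}, {"tx": -27.5, "ty": -28.1}, {"tx": -27.5, "ty": -28.1}, {"tx": -27.5, "ty": -28.1}, {"tx": -27.5, "ty": -28.1}, {"tx": -27.5, "ty": -28.1}, {"tx": -27.5, "ty": -28.1}, {"wz": 7}, {"wz": 7}, {"wz": 7}]}}

```text
validation failed for argument at $.co...
```

{"fn": "servo_tool", "kwargs": {"commands": [{"wz": 7}, {"wz": 7}, {"wz": 7}, {"wz": 7}, {"wz": 7}, {"wz": 7}, {"wz": 7}, {"wz": 7}, {"wz": 7}, {"wz": 7}, {}, {}]}}

```text
validation failed for argument at $.co...
```

```bash
python3 - <<'E'
from h import *
s=r.sense(); R=np.array(s["tcp_rot"]);print(np.round(s["ee_pos"],1),np.round(R,3).tolist(), s["clock"])
P=camera_params("wrist"); img=grab_frame("wrist"); save(img,'w1.png')
import pickle; pickle.dump(P,open('w1.pkl','wb'))
for p in place_of("wrist","ruler_grip")[:2]: print(p["confidence"],p["position"],np.round(at("wrist",*p["position"],70,P),1))
E
```

```text
[141.1 557.4 231.3] [[-0.969, 0.245, 0.0], [0.245, 0.969, -0.0], [-0.0, -0.0, -1.0]] 0.9
```

View pics/w1.png

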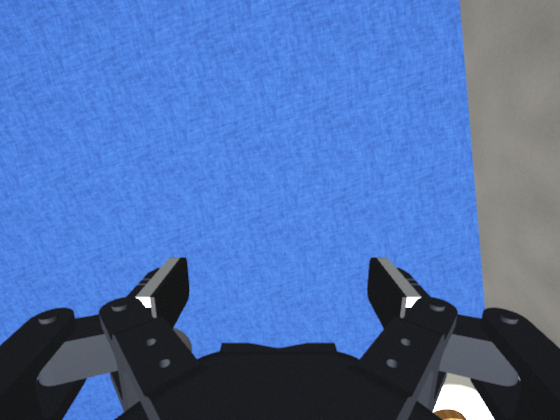

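The picture shows only bare table and the fingers, because the arm did not move. The rows probably need every field.

{"fn": "servo_tool", "kwargs": {"commands": [{"tx": -27.5, "ty": -28.1, "tz": 0, "wx": 0, "wy": 0, "wz": 0, "grip": 1}, {"tx": -27.5, "ty": -28.1, "tz": 0, "wx": 0, "wy": 0, "wz": 0, "grip": 1}, {"tx": -27.5, "ty": -28.1, "tz": 0, "wx": 0, "wy": 0, "wz": 0, "grip": 1}, {"tx": -27.5, "ty": -28.1, "tz": 0, "wx": 0, "wy": 0, "wz": 0, "grip": 1}, {"tx": -27.5, "ty": -28.1, "tz": 0, "wx": 0, "wy": 0, "wz": 0, "grip": 1}, {"tx": -27.5, "ty": -28.1, "tz": 0, "wx": 0, "wy": 0, "wz": 0, "grip": 1}, {"tx": -27.5, "ty": -28.1, "tz": 0, "wx": 0, "wy": 0, "wz": 0, "grip": 1}, {"tx": -27.5, "ty": -28.1, "tz": 0, "wx": 0, "wy": 0, "wz": 0, "grip": 1}, {"tx": -27.5, "ty": -28.1, "tz": 0, "wx": 0, "wy": 0, "wz": 0, "grip": 1}, {"tx": -27.5, "ty": -28.1, "tz": 0, "wx": 0, "wy": 0, "wz": 0, "grip": 1}, {"tx": -27.5, "ty": -28.1, "tz": 0, "wx": 0, "wy": 0, "wz": 0, "grip": 1}, {"tx": -27.5, "ty": -28.1, "tz": 0, "wx": 0, "wy": 0, "wz": 0, "grip": 1}, {"tx": -27.5, "ty": -28.1, "tz": 0, "wx": 0, "wy": 0, "wz": 0, "grip": 1}, {"tx": -27.5, "ty": -28.1, "tz": 0, "wx": 0, "wy": 0, "wz": 0, "grip": 1}, {"tx": -27.5, "ty": -28.1, "tz": 0, "wx": 0, "wy": 0, "wz": 0, "grip": 1}, {"tx": -27.5, "ty": -28.1, "tz": 0, "wx": 0, "wy": 0, "wz": 0, "grip": 1}, {"tx": -27.5, "ty": -28.1, "tz": 0, "wx": 0, "wy": 0, "wz": 0, "grip": 1}]}}

```text
clock: 2.42
ee_pos: [477.8, -22.4, 231.6]
tcp_rot: [[-0.969, 0.246, 0.001], [0.246, 0.969, -0.0], [-0.001, 0.0, -1.0]]
contact_force: [0.4, 0.8, 0.1]
gripper_width: 1.005
gripper_force: 0.0
```

{"fn": "servo_tool", "kwargs": {"commands": [{"tx": 0, "ty": 0, "tz": 0, "wx": 0, "wy": 0, "wz": 7, "grip": 1}, {"tx": 0, "ty": 0, "tz": 0, "wx": 0, "wy": 0, "wz": 7, "grip": 1}, {"tx": 0, "ty": 0, "tz": 0, "wx": 0, "wy": 0, "wz": 7, "grip": 1}, {"tx": 0, "ty": 0, "tz": 0, "wx": 0, "wy": 0, "wz": 7, "grip": 1}, {"tx": 0, "ty": 0, "tz": 0, "wx": 0, "wy": 0, "wz": 7, "grip": 1}, {"tx": 0, "ty": 0, "tz": 0, "wx": 0, "wy": 0, "wz": 7, "grip": 1}, {"tx": 0, "ty": 0, "tz": 0, "wx": 0, "wy": 0, "wz": 7, "grip": 1}, {"tx": 0, "ty": 0, "tz": 0, "wx": 0, "wy": 0, "wz": 7, "grip": 1}, {"tx": 0, "ty": 0, "tz": 0, "wx": 0, "wy": 0, "wz": 7, "grip": 1}, {"tx": 0, "ty": 0, "tz": 0, "wx": 0, "wy": 0, "wz": 7, "grip": 1}, {"tx": 0, "ty": 0, "tz": 0, "wx": 0, "wy": 0, "wz": 7, "grip": 1}, {"tx": 0, "ty": 0, "tz": 0, "wx": 0, "wy": 0, "wz": 7, "grip": 1}, {"tx": 0, "ty": 0, "tz": 0, "wx": 0, "wy": 0, "wz": 7, "grip": 1}, {"tx": 0, "ty": 0, "tz": 0, "wx": 0, "wy": 0, "wz": 0, "grip": 1}, {"tx": 0, "ty": 0, "tz": 0, "wx": 0, "wy": 0, "wz": 0, "grip": 1}]}}

```text
clock: 3.67
ee_pos: [477.1, -20.4, 231.4]
tcp_rot: [[0.259, 0.966, 0.0], [0.966, -0.259, -0.0], [-0.0, 0.0, -1.0]]
contact_force: [-0.3, -0.7, -0.4]
gripper_width: 1.001
gripper_force: 0.0
```

```bash
python3 - <<'E'
from h import *
s=r.sense(); R=np.array(s["tcp_rot"]);print(np.round(s["ee_pos"],1),np.round(R,3).tolist(), s["clock"],np.round(s["contact_force"],1),np.round(s["ft_torque"],2))
P=camera_params("wrist"); img=grab_frame("wrist"); save(img,'w2.png')
import pickle; pickle.dump(P,open('w2.pkl','wb'))
for p in place_of("wrist","ruler_grip")[:2]: print(p["confidence"],p["position"],np.round(at("wrist",*p["position"],70,P),1))
E
```

```text
[477.1 -20.4 231.4] [[0.259, 0.966, 0.0], [0.966, -0.259, -0.0], [-0.0, 0.0, -1.0]] 3.6667 [-0.3 -0.7 -0.4] [-0.06  0.07 -0.02]
0.64 [197.5, 280.8] [480.1 -21.4  70. ]
```

View pics/w2.png

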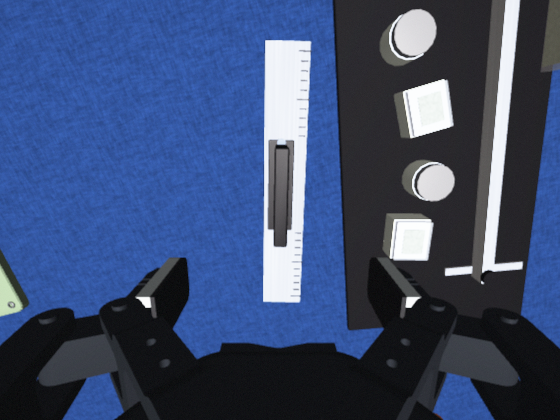

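The wrist picture shows the rib top at columns 275–288, rows 145–246, and the blade at columns 264–311, rows 40–302. The bar's near top edge runs from about (500,0) to (486,265).

```bash
python3 - <<'E'
from h import *
import pickle
P=pickle.load(open('w2.pkl','rb'))
img=cv2.cvtColor(cv2.imread('pics/w2.png'),cv2.COLOR_BGR2RGB)
def show(n,a,b,z,w=4):
    m,t,k,s=edge(img,"wrist",a[::-1],b[::-1],z,w,P); print(n,np.round(m,1),'yaw',round(t,2),k,round(s,2)); 
show('blade far',(311,42),(300,300),12)
show('blade near',(266,42),(263.5,300),12)
show('rib R',(289,150),(286,240),88,3)
show('rib L',(276,150),(274,240),88,3)
show('bar near top',(504.5,2),(487,258),33,5)
show('bar near bottom',(491,2),(477,258),10,5)
show('bar far',(519,2),(496,258),33,5)
print('rib ends',[np.round(at('wrist',rw,c,88,P)) for rw,c in((145,281.5),(246,280))])
print('blade ends',[np.round(at('wrist',rw,c,12,P)) for rw,c in((40,288),(302,282))])
E
```

```text
blade far [514.5  -9.4] yaw -16.12 49 0.26
blade near [464.1  -1.9] yaw -16.22 45 0.28
rib R [488.5 -21.7] yaw -16.38 51 1.07
rib L [475.1  -9.7] yaw -16.44 45 0.2
bar near top [723.6 -17.9] yaw -9.41 56 0.2
bar near bottom [728.7   2.9] yaw -9.34 49 0.26
bar far [737.7 -22.4] yaw -9.38 47 0.24
rib ends [array([494.,  31.,  88.]), array([467., -66.,  88.])]
blade ends [array([530., 133.,  12.]), array([ 442., -175.,   12.])]
```

{"fn": "servo_tool", "kwargs": {"commands": [{"tx": 2.7, "ty": 2.8, "tz": 0, "wx": 0, "wy": 0, "wz": 1.2, "grip": 1}, {"tx": 0, "ty": 0, "tz": 30, "wx": 0, "wy": 0, "wz": 0, "grip": 1}, {"tx": 0, "ty": 0, "tz": 35, "wx": 0, "wy": 0, "wz": 0, "grip": 1}, {"tx": 0, "ty": 0, "tz": 35, "wx": 0, "wy": 0, "wz": 0, "grip": 1}, {"tx": 0, "ty": 0, "tz": 35, "wx": 0, "wy": 0, "wz": 0, "grip": 1}, {"tx": 0, "ty": 0, "tz": 28, "wx": 0, "wy": 0, "wz": 0, "grip": 1}, {"tx": 0, "ty": 0, "tz": 18, "wx": 0, "wy": 0, "wz": 0, "grip": 1}, {"tx": 0, "ty": 0, "tz": 10, "wx": 0, "wy": 0, "wz": 0, "grip": 1}, {"tx": 0, "ty": 0, "tz": 0, "wx": 0, "wy": 0, "wz": 0, "grip": 1}, {"tx": 0, "ty": 0, "tz": 0, "wx": 0, "wy": 0, "wz": 0, "grip": 1}]}}

```text
clock: 4.6
ee_pos: [480.9, -18.5, 40.6]
tcp_rot: [[0.282, 0.96, 0.0], [0.96, -0.282, -0.0], [0.0, 0.0, -1.0]]
contact_force: [0.9, -0.8, 0.5]
gripper_width: 1.005
gripper_force: 0.0
```

{"fn": "servo_tool", "kwargs": {"commands": [{"tx": 0, "ty": 0, "tz": 0, "wx": 0, "wy": 0, "wz": 0, "grip": 0}, {"tx": 0, "ty": 0, "tz": 0, "wx": 0, "wy": 0, "wz": 0, "grip": 0}, {"tx": 0, "ty": 0, "tz": 0, "wx": 0, "wy": 0, "wz": 0, "grip": 0}, {"tx": 0, "ty": 0, "tz": 0, "wx": 0, "wy": 0, "wz": 0, "grip": 0}, {"tx": 0, "ty": 0, "tz": 0, "wx": 0, "wy": 0, "wz": 0, "grip": 0}, {"tx": 0, "ty": 0, "tz": 0, "wx": 0, "wy": 0, "wz": 0, "grip": 0}, {"tx": 0, "ty": 0, "tz": 0, "wx": 0, "wy": 0, "wz": 0, "grip": 0}, {"tx": 0, "ty": 0, "tz": 0, "wx": 0, "wy": 0, "wz": 0, "grip": 0}, {"tx": 0, "ty": 0, "tz": 0, "wx": 0, "wy": 0, "wz": 0, "grip": 0}, {"tx": 0, "ty": 0, "tz": 0, "wx": 0, "wy": 0, "wz": 0, "grip": 0}, {"tx": 0, "ty": 0, "tz": 0, "wx": 0, "wy": 0, "wz": 0, "grip": 0}, {"tx": 0, "ty": 0, "tz": 0, "wx": 0, "wy": 0, "wz": 0, "grip": 0}]}}

```text
clock: 5.6
ee_pos: [480.6, -18.5, 40.8]
tcp_rot: [[0.282, 0.959, 0.0], [0.959, -0.282, -0.0], [-0.0, 0.0, -1.0]]
contact_force: [-2.4, 0.6, 6.5]
gripper_width: 0.158
gripper_force: 59.3
```

{"fn": "servo_tool", "kwargs": {"commands": [{"tx": 0, "ty": 0, "tz": -5, "wx": 0, "wy": 0, "wz": 0, "grip": 0}, {"tx": 0, "ty": 0, "tz": -10, "wx": 0, "wy": 0, "wz": 0, "grip": 0}, {"tx": 0, "ty": 0, "tz": -15, "wx": 0, "wy": 0, "wz": 0, "grip": 0}, {"tx": 0, "ty": 0, "tz": -10, "wx": 0, "wy": 0, "wz": 0, "grip": 0}, {"tx": 0, "ty": 0, "tz": 0, "wx": 0, "wy": 0, "wz": -2, "grip": 0}, {"tx": 0, "ty": 0, "tz": 0, "wx": 0, "wy": 0, "wz": -3, "grip": 0}, {"tx": 0, "ty": 0, "tz": 0, "wx": 0, "wy": 0, "wz": -2, "grip": 0}, {"tx": 4, "ty": 10, "tz": 0, "wx": 0, "wy": 0, "wz": 0, "grip": 0}, {"tx": 8, "ty": 20, "tz": 0, "wx": 0, "wy": 0, "wz": 0, "grip": 0}, {"tx": 8, "ty": 20, "tz": 0, "wx": 0, "wy": 0, "wz": 0, "grip": 0}, {"tx": 8, "ty": 20, "tz": 0, "wx": 0, "wy": 0, "wz": 0, "grip": 0}, {"tx": 4, "ty": 10, "tz": 0, "wx": 0, "wy": 0, "wz": 0, "grip": 0}, {"tx": 0, "ty": 0, "tz": 0, "wx": 0, "wy": 0, "wz": 0, "grip": 0}, {"tx": 0, "ty": 0, "tz": 0, "wx": 0, "wy": 0, "wz": 0, "grip": 0}]}}

```text
clock: 6.77
ee_pos: [564.5, 0.1, 80.3]
tcp_rot: [[0.163, 0.987, -0.001], [0.987, -0.163, -0.0], [-0.0, -0.001, -1.0]]
contact_force: [0.1, -0.5, -2.7]
gripper_width: 0.154
gripper_force: 59.0
```

```bash
python3 - <<'E'
from h import *
s=r.sense(); R=np.array(s["tcp_rot"]);print(np.round(s["ee_pos"],1),np.round(R,3).tolist(), s["clock"],np.round(s["contact_force"],1),np.round(s["ft_torque"],2))
P=camera_params("wrist"); img=grab_frame("wrist"); save(img,'w3.png')
import pickle; pickle.dump(P,open('w3.pkl','wb'))
save(cv2.resize(grab_frame("side")[120:320,200:430],None,fx=3,fy=3,interpolation=cv2.INTER_CUBIC),'s3.png')
E
```

```text
[5.645e+02 1.000e-01 8.030e+01] [[0.163, 0.987, -0.001], [0.987, -0.163, -0.0], [-0.0, -0.001, -1.0]] 6.7667 [ 0.1 -0.5 -2.7] [0.05 0.05 0.01]
```

View pics/w3.png

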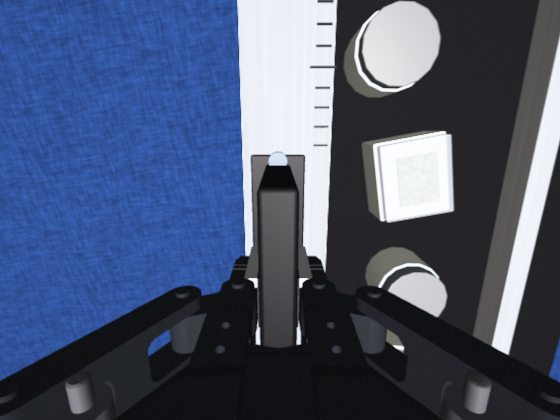

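The ruler is held straight. Its far blade edge runs from (337,0) to (327,240), and the bar edge is on the right, from (560,30) to (490,350).

```bash
python3 - <<'E'
from h import *
import pickle
P=pickle.load(open('w3.pkl','rb'))
img=cv2.cvtColor(cv2.imread('pics/w3.png'),cv2.COLOR_BGR2RGB)
def show(n,a,b,z,w=5):
    m,t,k,s=edge(img,"wrist",a[::-1],b[::-1],z,w,P); print(n,np.round(m,1),'yaw',round(t,2),k,round(s,2),'board-x',np.round(m@[.987,-.163],1)) 
show('blade far',(337,3),(327,240),52)
show('blade near',(238,3),(246,240),52)
show('bar near top',(556,40),(490,345),33)
show('bar near bottom',(531,40),(474,330),10)
E
```

```text
blade far [605.   64.1] yaw -9.28 60 0.15 board-x 586.7
blade near [555.9  72.2] yaw -9.31 60 0.16 board-x 536.9
bar near top [725.7  -2.2] yaw -9.41 60 0.19 board-x 716.7
bar near bottom [727.7  -1.4] yaw -9.38 60 0.19 board-x 718.5
```

View pics/s3.png

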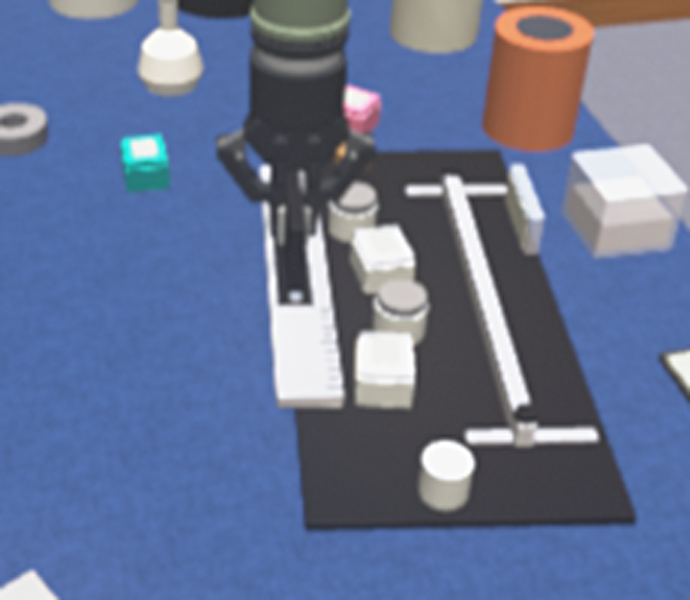

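{"fn": "servo_tool", "kwargs": {"commands": [{"tx": -2, "ty": 0, "tz": 5, "wx": 0, "wy": 0, "wz": 0.1, "grip": 0}, {"tx": 0, "ty": 0, "tz": 10, "wx": 0, "wy": 0, "wz": 0, "grip": 0}, {"tx": 0, "ty": 0, "tz": 7.5, "wx": 0, "wy": 0, "wz": 0, "grip": 0}, {"tx": 0, "ty": 0, "tz": 0, "wx": 0, "wy": 0, "wz": 0, "grip": 0}, {"tx": 0, "ty": 0, "tz": 0, "wx": 0, "wy": 0, "wz": 0, "grip": 0}, {"tx": 0, "ty": 0, "tz": 0, "wx": 0, "wy": 0, "wz": 0, "grip": 0}]}}

```text
clock: 7.37
ee_pos: [564.1, -2.0, 57.5]
tcp_rot: [[0.165, 0.986, -0.0], [0.986, -0.165, 0.0], [-0.0, -0.001, -1.0]]
contact_force: [-0.6, 0.1, -2.5]
gripper_width: 0.156
gripper_force: 58.9
```

{"fn": "servo_tool", "kwargs": {"commands": [{"tx": 0, "ty": 2, "tz": 0, "wx": 0, "wy": 0, "wz": 0, "grip": 0}, {"tx": 0, "ty": 2, "tz": 0, "wx": 0, "wy": 0, "wz": 0, "grip": 0}, {"tx": 0, "ty": 2, "tz": 0, "wx": 0, "wy": 0, "wz": 0, "grip": 0}, {"tx": 0, "ty": 2, "tz": 0, "wx": 0, "wy": 0, "wz": 0, "grip": 0}, {"tx": 0, "ty": 2, "tz": 0, "wx": 0, "wy": 0, "wz": 0, "grip": 0}, {"tx": 0, "ty": 2, "tz": 0, "wx": 0, "wy": 0, "wz": 0, "grip": 0}, {"tx": 0, "ty": 2, "tz": 0, "wx": 0, "wy": 0, "wz": 0, "grip": 0}, {"tx": 0, "ty": 2, "tz": 0, "wx": 0, "wy": 0, "wz": 0, "grip": 0}, {"tx": 0, "ty": 2, "tz": 0, "wx": 0, "wy": 0, "wz": 0, "grip": 0}, {"tx": 0, "ty": 2, "tz": 0, "wx": 0, "wy": 0, "wz": 0, "grip": 0}, {"tx": 0, "ty": 2, "tz": 0, "wx": 0, "wy": 0, "wz": 0, "grip": 0}, {"tx": 0, "ty": 2, "tz": 0, "wx": 0, "wy": 0, "wz": 0, "grip": 0}, {"tx": 0, "ty": 2, "tz": 0, "wx": 0, "wy": 0, "wz": 0, "grip": 0}, {"tx": 0, "ty": 2, "tz": 0, "wx": 0, "wy": 0, "wz": 0, "grip": 0}, {"tx": 0, "ty": 2, "tz": 0, "wx": 0, "wy": 0, "wz": 0, "grip": 0}]}}

```text
clock: 8.62
ee_pos: [593.6, -6.8, 57.6]
tcp_rot: [[0.165, 0.986, -0.001], [0.986, -0.165, 0.0], [0.0, -0.001, -1.0]]
contact_force: [-2.8, 1.4, -1.4]
gripper_width: 0.157
gripper_force: 59.1
```

```bash
cat >> h.py <<'E'
def st():
    s=r.sense();R=np.array(s["tcp_rot"]);p=np.array(s["ee_pos"]);f=np.array(s["contact_force"]);m=np.array(s["ft_torque"])
    print('t',round(s["clock"],2),'p',np.round(p,2),'edge-x',round(p[:2]@[.987,-.163]+29.6,2),'yaw',round(np.degrees(np.arctan2(R[1,1],R[0,1])),2),'F',np.round(f,1),'Fbx',round(f[:2]@[.987,-.163],2),'M',np.round(m,2))
E
python3 -c "
from h import *
st(); save(cv2.resize(grab_frame('side')[120:320,200:430],None,fx=3,fy=3,interpolation=cv2.INTER_CUBIC),'s4.png')"
```

```text
t 8.62 p [593.65  -6.76  57.62] edge-x 616.63 yaw -9.49 F [-2.8  1.4 -1.4] Fbx -2.97 M [0.1  0.49 0.06]
```

View pics/s4.png

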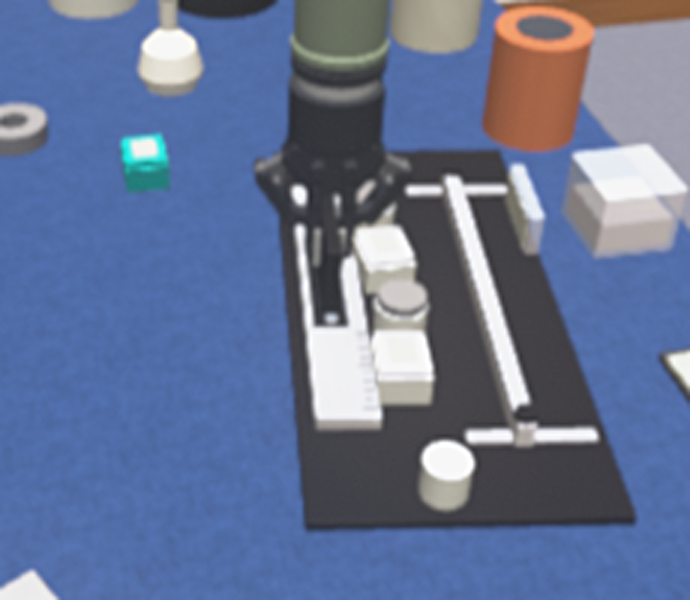

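The blade is pushing the near case squarely with all samples upright, and its end at (380,420) clears the pot.

{"fn": "servo_tool", "kwargs": {"commands": [{"tx": 0, "ty": 2.5, "tz": 0, "wx": 0, "wy": 0, "wz": 0, "grip": 0}, {"tx": 0, "ty": 2.5, "tz": 0, "wx": 0, "wy": 0, "wz": 0, "grip": 0}, {"tx": 0, "ty": 2.5, "tz": 0, "wx": 0, "wy": 0, "wz": 0, "grip": 0}, {"tx": 0, "ty": 2.5, "tz": 0, "wx": 0, "wy": 0, "wz": 0, "grip": 0}, {"tx": 0, "ty": 2.5, "tz": 0, "wx": 0, "wy": 0, "wz": 0, "grip": 0}, {"tx": 0, "ty": 2.5, "tz": 0, "wx": 0, "wy": 0, "wz": 0, "grip": 0}, {"tx": 0, "ty": 2.5, "tz": 0, "wx": 0, "wy": 0, "wz": 0, "grip": 0}, {"tx": 0, "ty": 2.5, "tz": 0, "wx": 0, "wy": 0, "wz": 0, "grip": 0}, {"tx": 0, "ty": 2.5, "tz": 0, "wx": 0, "wy": 0, "wz": 0, "grip": 0}, {"tx": 0, "ty": 2.5, "tz": 0, "wx": 0, "wy": 0, "wz": 0, "grip": 0}, {"tx": 0, "ty": 2.5, "tz": 0, "wx": 0, "wy": 0, "wz": 0, "grip": 0}, {"tx": 0, "ty": 2.5, "tz": 0, "wx": 0, "wy": 0, "wz": 0, "grip": 0}, {"tx": 0, "ty": 2.5, "tz": 0, "wx": 0, "wy": 0, "wz": 0, "grip": 0}, {"tx": 0, "ty": 2.5, "tz": 0, "wx": 0, "wy": 0, "wz": 0, "grip": 0}, {"tx": 0, "ty": 2.5, "tz": 0, "wx": 0, "wy": 0, "wz": 0, "grip": 0}, {"tx": 0, "ty": 2.5, "tz": 0, "wx": 0, "wy": 0, "wz": 0, "grip": 0}]}}

```text
clock: 10.0
ee_pos: [633.6, -13.5, 57.7]
tcp_rot: [[0.165, 0.986, 0.0], [0.986, -0.165, 0.0], [0.0, 0.0, -1.0]]
contact_force: [-3.9, -0.0, -2.5]
gripper_width: 0.154
gripper_force: 59.2
```

```bash
python3 -c "
from h import *
st()
P=camera_params('wrist'); img=grab_frame('wrist'); save(img,'w5.png')
import pickle; pickle.dump(P,open('w5.pkl','wb'))"
```

```text
t 10.0 p [633.64 -13.51  57.69] edge-x 657.2 yaw -9.5 F [-3.9 -0.  -2.5] Fbx -3.85 M [ 0.17  0.64 -0.03]
```

View pics/w5.png

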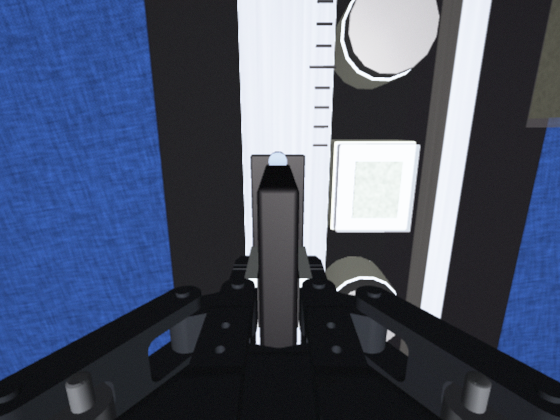

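```bash
python3 - <<'E'
from h import *
import pickle
P=pickle.load(open('w5.pkl','rb'))
img=cv2.cvtColor(cv2.imread('pics/w5.png'),cv2.COLOR_BGR2RGB)
def show(n,a,b,z,w=5):
    m,t,k,s=edge(img,"wrist",a[::-1],b[::-1],z,w,P); print(n,np.round(m,1),'yaw',round(t,2),k,round(s,2),'board-x',np.round(m@[.987,-.163],1)) 
show('blade far',(336.5,3),(327,240),29)
show('blade near',(238,3),(246,240),29)
show('bar near top',(460,3),(421,310),33)
show('case far',(419,145),(410,232),46,4)
E
```

```text
blade far [674.4  47. ] yaw -8.18 39 0.26 board-x 657.9
blade near [625.   58.6] yaw -9.42 60 0.16 board-x 607.3
bar near top [730.5  20.6] yaw -9.34 60 0.12 board-x 717.6
case far [710.6  11.3] yaw -9.41 60 0.15 board-x 699.6
```

{"fn": "servo_tool", "kwargs": {"commands": [{"tx": 0, "ty": 1.5, "tz": 0, "wx": 0, "wy": 0, "wz": -0.05, "grip": 0}, {"tx": 0, "ty": 1.5, "tz": 0, "wx": 0, "wy": 0, "wz": 0, "grip": 0}, {"tx": 0, "ty": 1.5, "tz": 0, "wx": 0, "wy": 0, "wz": 0, "grip": 0}, {"tx": 0, "ty": 1.5, "tz": 0, "wx": 0, "wy": 0, "wz": 0, "grip": 0}, {"tx": 0, "ty": 1.5, "tz": 0, "wx": 0, "wy": 0, "wz": 0, "grip": 0}, {"tx": 0, "ty": 1.5, "tz": 0, "wx": 0, "wy": 0, "wz": 0, "grip": 0}, {"tx": 0, "ty": 1, "tz": 0, "wx": 0, "wy": 0, "wz": 0, "grip": 0}, {"tx": 0, "ty": 1, "tz": 0, "wx": 0, "wy": 0, "wz": 0, "grip": 0}, {"tx": 0, "ty": 0.5, "tz": 0, "wx": 0, "wy": 0, "wz": 0, "grip": 0}, {"tx": 0, "ty": 0.5, "tz": 0, "wx": 0, "wy": 0, "wz": 0, "grip": 0}, {"tx": 0, "ty": 0.5, "tz": 0, "wx": 0, "wy": 0, "wz": 0, "grip": 0}]}}

```text
clock: 10.97
ee_pos: [645.6, -15.5, 57.8]
tcp_rot: [[0.164, 0.986, -0.0], [0.986, -0.164, 0.0], [-0.0, -0.0, -1.0]]
contact_force: [-3.5, 0.3, -1.2]
gripper_width: 0.158
gripper_force: 59.3
```

```bash
python3 -c "
from h import *
st()"
```

```text
t 10.97 p [645.63 -15.52  57.82] edge-x 669.37 yaw -9.45 F [-3.5  0.3 -1.2] Fbx -3.54 M [0.15 0.79 0.01]
```

{"fn": "servo_tool", "kwargs": {"commands": [{"tx": 0, "ty": 0.3, "tz": 0, "wx": 0, "wy": 0, "wz": 0, "grip": 0}, {"tx": 0, "ty": 0.3, "tz": 0, "wx": 0, "wy": 0, "wz": 0, "grip": 0}, {"tx": 0, "ty": 0.3, "tz": 0, "wx": 0, "wy": 0, "wz": 0, "grip": 0}]}}

```text
clock: 11.22
ee_pos: [646.5, -15.7, 57.8]
tcp_rot: [[0.164, 0.986, -0.0], [0.986, -0.164, 0.0], [-0.0, -0.0, -1.0]]
contact_force: [-4.7, 0.9, -0.6]
gripper_width: 0.157
gripper_force: 59.3
```

```bash
python3 -c "
from h import *
st()"
```

```text
t 11.22 p [646.53 -15.65  57.8 ] edge-x 670.28 yaw -9.45 F [-4.7  0.9 -0.6] Fbx -4.74 M [ 0.13  0.82 -0.03]
```

{"fn": "servo_tool", "kwargs": {"commands": [{"tx": 0, "ty": 0.3, "tz": 0, "wx": 0, "wy": 0, "wz": 0, "grip": 0}, {"tx": 0, "ty": 0.3, "tz": 0, "wx": 0, "wy": 0, "wz": 0, "grip": 0}, {"tx": 0, "ty": 0.3, "tz": 0, "wx": 0, "wy": 0, "wz": 0, "grip": 0}]}}

```text
clock: 11.47
ee_pos: [647.5, -15.8, 57.8]
tcp_rot: [[0.164, 0.986, -0.0], [0.986, -0.164, 0.0], [-0.0, -0.0, -1.0]]
contact_force: [-4.5, 0.6, -1.7]
gripper_width: 0.154
gripper_force: 59.3
```

{"fn": "servo_tool", "kwargs": {"commands": [{"tx": 0, "ty": 0.3, "tz": 0, "wx": 0, "wy": 0, "wz": 0, "grip": 0}, {"tx": 0, "ty": 0.3, "tz": 0, "wx": 0, "wy": 0, "wz": 0, "grip": 0}]}}

```text
clock: 11.63
ee_pos: [648.1, -15.9, 57.8]
tcp_rot: [[0.164, 0.986, -0.0], [0.986, -0.164, -0.0], [-0.0, -0.0, -1.0]]
contact_force: [-3.9, 1.0, -0.2]
gripper_width: 0.152
gripper_force: 59.3
```

```bash
python3 -c "
from h import *
st()"
```

```text
t 11.63 p [648.08 -15.92  57.81] edge-x 671.85 yaw -9.45 F [-3.9  1.  -0.2] Fbx -4.02 M [0.17 0.82 0.  ]
```

Free sliding takes about 4 N. I'll advance in tiny steps and check after each.

{"fn": "servo_tool", "kwargs": {"commands": [{"tx": 0, "ty": 0.3, "tz": 0, "wx": 0, "wy": 0, "wz": 0, "grip": 0}, {"tx": 0, "ty": 0.3, "tz": 0, "wx": 0, "wy": 0, "wz": 0, "grip": 0}]}}

```text
clock: 11.8
ee_pos: [648.7, -16.0, 57.8]
tcp_rot: [[0.164, 0.986, -0.0], [0.986, -0.164, -0.0], [-0.0, -0.0, -1.0]]
contact_force: [-3.8, 0.2, -1.0]
gripper_width: 0.154
gripper_force: 59.3
```

```bash
python3 -c "
from h import *
st()"
```

```text
t 11.8 p [648.7  -16.05  57.83] edge-x 672.48 yaw -9.45 F [-3.8  0.2 -1. ] Fbx -3.78 M [0.19 0.94 0.02]
```

{"fn": "servo_tool", "kwargs": {"commands": [{"tx": 0, "ty": 0.3, "tz": 0, "wx": 0, "wy": 0, "wz": 0, "grip": 0}]}}

```text
clock: 11.88
ee_pos: [649.0, -16.1, 57.8]
tcp_rot: [[0.164, 0.986, 0.0], [0.986, -0.164, -0.0], [-0.0, 0.0, -1.0]]
contact_force: [-4.3, 0.1, -1.2]
gripper_width: 0.155
gripper_force: 59.3
```

```bash
python3 -c "
from h import *
st()"
```

```text
t 11.88 p [648.99 -16.08  57.8 ] edge-x 672.78 yaw -9.45 F [-4.3  0.1 -1.2] Fbx -4.29 M [ 0.17  0.88 -0.  ]
```

{"fn": "servo_tool", "kwargs": {"commands": [{"tx": 0, "ty": 0.3, "tz": 0, "wx": 0, "wy": 0, "wz": 0, "grip": 0}]}}

```text
clock: 11.97
ee_pos: [649.3, -16.1, 57.8]
tcp_rot: [[0.164, 0.986, -0.0], [0.986, -0.164, 0.0], [0.0, -0.0, -1.0]]
contact_force: [-3.8, 0.1, -0.4]
gripper_width: 0.156
gripper_force: 59.3
```

{"fn": "servo_tool", "kwargs": {"commands": [{"tx": 0, "ty": 0.3, "tz": 0, "wx": 0, "wy": 0, "wz": 0, "grip": 0}]}}

```text
clock: 12.05
ee_pos: [649.6, -16.2, 57.8]
tcp_rot: [[0.164, 0.986, -0.0], [0.986, -0.164, 0.0], [0.0, -0.0, -1.0]]
contact_force: [-4.0, 0.8, -1.1]
gripper_width: 0.155
gripper_force: 59.3
```

{"fn": "servo_tool", "kwargs": {"commands": [{"tx": 0, "ty": 0.2, "tz": 0, "wx": 0, "wy": 0, "wz": 0, "grip": 0}]}}

```text
clock: 12.13
ee_pos: [649.7, -16.2, 57.8]
tcp_rot: [[0.164, 0.986, -0.0], [0.986, -0.164, 0.0], [0.0, -0.0, -1.0]]
contact_force: [-5.0, 0.7, 0.5]
gripper_width: 0.157
gripper_force: 59.4
```

```bash
python3 -c "
from h import *
st()"
```

```text
t 12.13 p [649.69 -16.18  57.82] edge-x 673.48 yaw -9.45 F [-5.   0.7  0.5] Fbx -5.06 M [0.14 0.94 0.01]
```

{"fn": "servo_tool", "kwargs": {"commands": [{"tx": 0, "ty": 0.2, "tz": 0, "wx": 0, "wy": 0, "wz": 0, "grip": 0}]}}

```text
clock: 12.22
ee_pos: [649.7, -16.2, 57.8]
tcp_rot: [[0.164, 0.986, -0.001], [0.986, -0.164, 0.0], [-0.0, -0.001, -1.0]]
contact_force: [-6.0, -0.2, -0.0]
gripper_width: 0.156
gripper_force: 59.5
```

```bash
python3 -c "
from h import *
st()"
```

```text
t 12.22 p [649.7  -16.22  57.81] edge-x 673.5 yaw -9.45 F [-6.  -0.2 -0. ] Fbx -5.93 M [ 0.21  1.01 -0.04]
```

{"fn": "servo_tool", "kwargs": {"commands": [{"tx": 0, "ty": 0.2, "tz": 0, "wx": 0, "wy": 0, "wz": 0, "grip": 0}]}}

```text
clock: 12.3
ee_pos: [649.7, -16.2, 57.8]
tcp_rot: [[0.164, 0.986, -0.001], [0.986, -0.164, 0.0], [0.0, -0.001, -1.0]]
contact_force: [-5.7, 0.6, 0.8]
gripper_width: 0.153
gripper_force: 59.6
```

```bash
python3 -c "
from h import *
st()"
```

```text
t 12.3 p [649.74 -16.18  57.83] edge-x 673.54 yaw -9.45 F [-5.7  0.6  0.8] Fbx -5.76 M [ 0.21  1.11 -0.05]
```

{"fn": "servo_tool", "kwargs": {"commands": [{"tx": 0, "ty": 0.3, "tz": 0, "wx": 0, "wy": 0, "wz": 0, "grip": 0}, {"tx": 0, "ty": 0, "tz": 0, "wx": 0, "wy": 0, "wz": 0, "grip": 0}]}}

```text
clock: 12.47
ee_pos: [649.8, -16.2, 57.8]
tcp_rot: [[0.164, 0.986, -0.002], [0.986, -0.164, 0.0], [-0.0, -0.002, -1.0]]
contact_force: [-6.7, 1.4, 1.7]
gripper_width: 0.158
gripper_force: 59.6
```

```bash
python3 -c "
from h import *
st()"
```

```text
t 12.47 p [649.78 -16.18  57.79] edge-x 673.57 yaw -9.45 F [-6.7  1.4  1.7] Fbx -6.82 M [ 0.18  1.2  -0.05]
```

{"fn": "servo_tool", "kwargs": {"commands": [{"tx": 0, "ty": 0, "tz": 0, "wx": 0, "wy": 0, "wz": -0.2, "grip": 0}, {"tx": 0, "ty": 0, "tz": 0, "wx": 0, "wy": 0, "wz": 0, "grip": 0}]}}

```text
clock: 12.63
ee_pos: [649.8, -16.1, 57.7]
tcp_rot: [[0.161, 0.987, -0.002], [0.987, -0.161, 0.0], [0.0, -0.002, -1.0]]
contact_force: [-4.9, 1.1, 1.6]
gripper_width: 0.15
gripper_force: 59.6
```

```bash
python3 -c "
from h import *
st()"
```

```text
t 12.63 p [649.78 -16.13  57.69] edge-x 673.56 yaw -9.28 F [-4.9  1.1  1.6] Fbx -5.05 M [ 0.14  1.13 -0.17]
```

{"fn": "servo_tool", "kwargs": {"commands": [{"tx": 0, "ty": 0, "tz": 0, "wx": 0, "wy": 0, "wz": 0.3, "grip": 0}, {"tx": 0, "ty": 0, "tz": 0, "wx": 0, "wy": 0, "wz": 0, "grip": 0}]}}

```text
clock: 12.8
ee_pos: [649.8, -16.2, 57.6]
tcp_rot: [[0.166, 0.986, -0.002], [0.986, -0.166, 0.0], [-0.0, -0.002, -1.0]]
contact_force: [-6.6, 1.4, 0.3]
gripper_width: 0.154
gripper_force: 59.5
```

```bash
python3 -c "
from h import *
st()"
```

```text
t 12.8 p [649.77 -16.2   57.58] edge-x 673.56 yaw -9.54 F [-6.6  1.4  0.3] Fbx -6.77 M [0.2  1.05 0.  ]
```

{"fn": "servo_tool", "kwargs": {"commands": [{"tx": 0, "ty": 0.2, "tz": 0, "wx": 0, "wy": 0, "wz": 0.1, "grip": 0}, {"tx": 0, "ty": 0, "tz": 0, "wx": 0, "wy": 0, "wz": 0, "grip": 0}]}}

```text
clock: 12.97
ee_pos: [649.8, -16.2, 57.6]
tcp_rot: [[0.167, 0.986, -0.002], [0.986, -0.167, 0.0], [-0.0, -0.002, -1.0]]
contact_force: [-6.4, 1.3, -0.6]
gripper_width: 0.151
gripper_force: 59.6
```

```bash
python3 -c "
from h import *
st()"
```

```text
t 12.97 p [649.83 -16.23  57.59] edge-x 673.63 yaw -9.62 F [-6.4  1.3 -0.6] Fbx -6.5 M [0.23 1.16 0.16]
```

{"fn": "servo_tool", "kwargs": {"commands": [{"tx": 0, "ty": 0.3, "tz": 0, "wx": 0, "wy": 0, "wz": -0.09, "grip": 0}, {"tx": 0, "ty": 0, "tz": 0, "wx": 0, "wy": 0, "wz": 0, "grip": 0}]}}

```text
clock: 13.13
ee_pos: [649.8, -16.2, 57.6]
tcp_rot: [[0.166, 0.986, -0.003], [0.986, -0.166, 0.0], [-0.0, -0.003, -1.0]]
contact_force: [-7.5, 1.2, 0.4]
gripper_width: 0.159
gripper_force: 59.7
```

```bash
python3 - <<'E'
from h import *
st()
P=camera_params('wrist'); img=grab_frame('wrist'); save(img,'w6.png')
def show(n,a,b,z,w=5):
    m,t,k,s=edge(img,"wrist",a[::-1],b[::-1],z,w,P); print(n,np.round(m,1),'yaw',round(t,2),k,round(s,2),'board-x',np.round(m@[.987,-.163],1))
show('bar far top',(467,3),(428,310),33,8)
save(cv2.resize(grab_frame('side')[120:320,200:430],None,fx=3,fy=3,interpolation=cv2.INTER_CUBIC),'s6.png')
st()
a=cv2.imread('pics/w6.png');b=cv2.imread('pics/s6.png')
c=np.zeros((600,800,3),np.uint8);c[:420,:440]=a[:,120:];c[:,440:]=b[:,200:560]
cv2.imwrite('pics/c6.png',c)
E
```

```text
t 13.13 p [649.83 -16.19  57.59] edge-x 673.62 yaw -9.54 F [-7.5  1.2  0.4] Fbx -7.55 M [0.22 1.32 0.09]
bar far top [751.7  56. ] yaw -8.77 31 0.05 board-x 732.8
t 13.23 p [649.83 -16.2   57.57] edge-x 673.63 yaw -9.54 F [-7.4  0.5  1.2] Fbx -7.36 M [0.24 1.24 0.07]
```

View pics/c6.png

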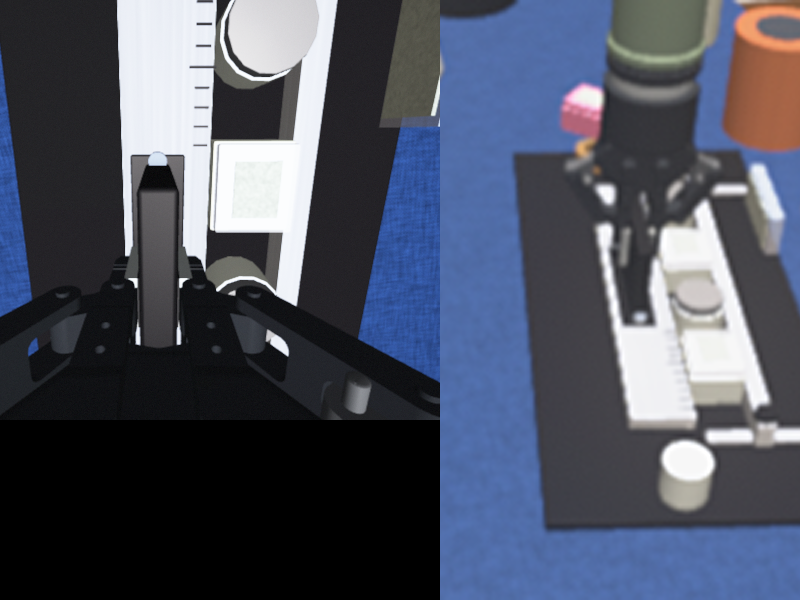

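The case shows flush against the bar and the row reads as pressed, all upright. The bar is in place and the torque is balanced at about 7.5 N. Next I'll back off straight.

{"fn": "servo_tool", "kwargs": {"commands": [{"tx": 0, "ty": -1, "tz": 0, "wx": 0, "wy": 0, "wz": 0, "grip": 0}, {"tx": 0, "ty": -2, "tz": 0, "wx": 0, "wy": 0, "wz": 0, "grip": 0}, {"tx": 0, "ty": -3, "tz": 0, "wx": 0, "wy": 0, "wz": 0, "grip": 0}, {"tx": 0, "ty": -5, "tz": 0, "wx": 0, "wy": 0, "wz": 0, "grip": 0}, {"tx": 0, "ty": -10, "tz": 0, "wx": 0, "wy": 0, "wz": 0, "grip": 0}, {"tx": 0, "ty": -15, "tz": 0, "wx": 0, "wy": 0, "wz": 0, "grip": 0}, {"tx": 0, "ty": -20, "tz": -3, "wx": 0, "wy": 0, "wz": 0, "grip": 0}, {"tx": -5, "ty": -25, "tz": -5, "wx": 0, "wy": 0, "wz": 0, "grip": 0}, {"tx": -10, "ty": -25, "tz": 0, "wx": 0, "wy": 0, "wz": 0, "grip": 0}, {"tx": -10, "ty": -25, "tz": 0, "wx": 0, "wy": 0, "wz": 0, "grip": 0}, {"tx": -5, "ty": -20, "tz": 0, "wx": 0, "wy": 0, "wz": 0, "grip": 0}, {"tx": 0, "ty": -13, "tz": 0, "wx": 0, "wy": 0, "wz": 0, "grip": 0}, {"tx": 0, "ty": -10, "tz": 0, "wx": 0, "wy": 0, "wz": 0, "grip": 0}, {"tx": 0, "ty": 0, "tz": 0, "wx": 0, "wy": 0, "wz": 0, "grip": 0}, {"tx": 0, "ty": 0, "tz": 0, "wx": 0, "wy": 0, "wz": 0, "grip": 0}]}}

```text
clock: 14.48
ee_pos: [475.2, -17.2, 66.3]
tcp_rot: [[0.166, 0.986, 0.003], [0.986, -0.166, -0.0], [-0.0, 0.003, -1.0]]
contact_force: [0.5, -0.4, -3.2]
gripper_width: 0.16
gripper_force: 59.1
```

```bash
python3 - <<'E'
from h import *
st()
P=camera_params('wrist'); img=grab_frame('wrist'); save(img,'w7.png')
t=grab_frame('top')
save(cv2.resize(t[90:260,150:420],None,fx=2.9,fy=2.9,interpolation=cv2.INTER_CUBIC),'t7.png')
C=lambda x,y:(90+y/2.9,150+x/2.9)
old=cv2.cvtColor(cv2.imread('pics/top1.png'),cv2.COLOR_BGR2RGB)
for im in(old,t):
    m,a,k,s=edge(im,"top",C(245,67),C(570,121),33,3); print(np.round(m,1),round(a,2),k,'bx',m@[.987,-.163])
E
```

```text
t 14.48 p [475.22 -17.2   66.34] edge-x 501.45 yaw -9.56 F [ 0.5 -0.4 -3.2] Fbx 0.58 M [-0.02 -0.03  0.02]
[737.4 -26.8] -9.42 53 bx 732.2093653339939
[737.5 -26.2] -9.42 52 bx 732.2085589858858
```

View pics/t7.png

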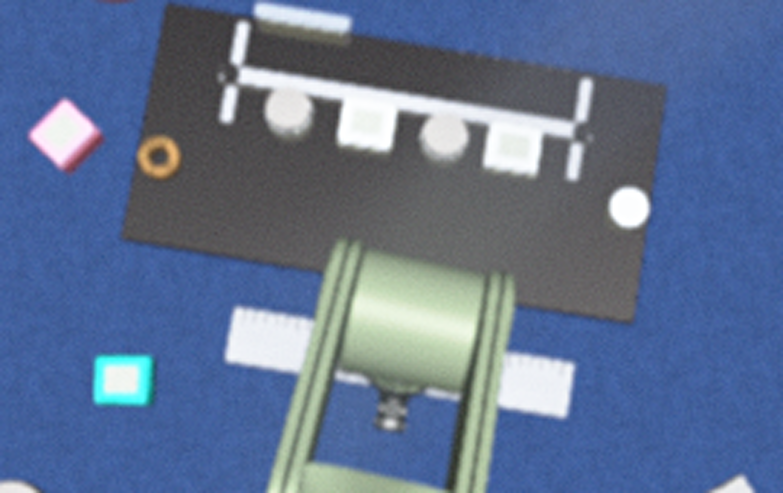

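All four samples stand along the bar, which has not moved (same reading before and after). The bystanders are untouched. Now I'll lower the ruler.

{"fn": "servo_tool", "kwargs": {"commands": [{"tx": 0, "ty": 0, "tz": 10, "wx": 0, "wy": 0, "wz": 0, "grip": 0}, {"tx": 0, "ty": 0, "tz": 9, "wx": 0, "wy": 0, "wz": 0, "grip": 0}, {"tx": 0, "ty": 0, "tz": 4, "wx": 0, "wy": 0, "wz": 0, "grip": 0}, {"tx": 0, "ty": 0, "tz": 1, "wx": 0, "wy": 0, "wz": 0, "grip": 0}, {"tx": 0, "ty": 0, "tz": 0, "wx": 0, "wy": 0, "wz": 0, "grip": 0}, {"tx": 0, "ty": 0, "tz": 0, "wx": 0, "wy": 0, "wz": 0, "grip": 0}]}}

```text
clock: 15.08
ee_pos: [474.2, -17.0, 41.1]
tcp_rot: [[0.166, 0.986, -0.001], [0.986, -0.166, 0.0], [0.0, -0.001, -1.0]]
contact_force: [-0.1, 0.1, -3.4]
gripper_width: 0.157
gripper_force: 59.2
```

{"fn": "servo_tool", "kwargs": {"commands": [{"tx": 0, "ty": 0, "tz": 0.5, "wx": 0, "wy": 0, "wz": 0, "grip": 0}, {"tx": 0, "ty": 0, "tz": 0.5, "wx": 0, "wy": 0, "wz": 0, "grip": 0}, {"tx": 0, "ty": 0, "tz": 0, "wx": 0, "wy": 0, "wz": 0, "grip": 0}]}}

```text
clock: 15.33
ee_pos: [474.3, -17.1, 40.9]
tcp_rot: [[0.166, 0.986, -0.0], [0.986, -0.166, 0.0], [-0.0, -0.0, -1.0]]
contact_force: [-1.6, -0.4, 0.7]
gripper_width: 0.156
gripper_force: 59.4
```

The table has taken the ruler's weight, so I'll release.

{"fn": "servo_tool", "kwargs": {"commands": [{"tx": 0, "ty": 0, "tz": 0, "wx": 0, "wy": 0, "wz": 0, "grip": 1}, {"tx": 0, "ty": 0, "tz": 0, "wx": 0, "wy": 0, "wz": 0, "grip": 1}, {"tx": 0, "ty": 0, "tz": 0, "wx": 0, "wy": 0, "wz": 0, "grip": 1}, {"tx": 0, "ty": 0, "tz": 0, "wx": 0, "wy": 0, "wz": 0, "grip": 1}, {"tx": 0, "ty": 0, "tz": 0, "wx": 0, "wy": 0, "wz": 0, "grip": 1}, {"tx": 0, "ty": 0, "tz": 0, "wx": 0, "wy": 0, "wz": 0, "grip": 1}, {"tx": 0, "ty": 0, "tz": 0, "wx": 0, "wy": 0, "wz": 0, "grip": 1}, {"tx": 0, "ty": 0, "tz": 0, "wx": 0, "wy": 0, "wz": 0, "grip": 1}, {"tx": 0, "ty": 0, "tz": -5, "wx": 0, "wy": 0, "wz": 0, "grip": 1}, {"tx": 0, "ty": 0, "tz": -15, "wx": 0, "wy": 0, "wz": 0, "grip": 1}, {"tx": 0, "ty": 0, "tz": -30, "wx": 0, "wy": 0, "wz": 0, "grip": 1}, {"tx": 0, "ty": 0, "tz": -35, "wx": 0, "wy": 0, "wz": 0, "grip": 1}, {"tx": 0, "ty": 0, "tz": -35, "wx": 0, "wy": 0, "wz": 0, "grip": 1}, {"tx": 0, "ty": 0, "tz": -30, "wx": 0, "wy": 0, "wz": 0, "grip": 1}, {"tx": 0, "ty": 0, "tz": -20, "wx": 0, "wy": 0, "wz": 0, "grip": 1}, {"tx": 0, "ty": 0, "tz": 0, "wx": 0, "wy": 0, "wz": 0, "grip": 1}, {"tx": 0, "ty": 0, "tz": 0, "wx": 0, "wy": 0, "wz": 0, "grip": 1}]}}

```text
clock: 16.75
ee_pos: [475.4, -17.3, 212.6]
tcp_rot: [[0.166, 0.986, 0.004], [0.986, -0.166, -0.001], [-0.0, 0.004, -1.0]]
contact_force: [-0.2, 0.2, -0.2]
gripper_width: 0.998
gripper_force: 0.0
```

```bash
python3 - <<'E'
from h import *
st()
save(grab_frame('wrist'),'w8.png')
E
```

```text
t 16.75 p [475.36 -17.3  212.58] edge-x 501.6 yaw -9.56 F [-0.2  0.2 -0.2] Fbx -0.2 M [ 0.01 -0.02 -0.01]
```

View pics/w8.png

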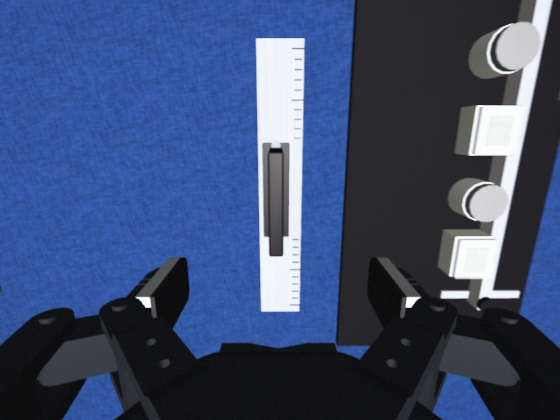

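The ruler lies flat on the table at columns 258–304, clear of the board. The row stands against the bar at columns 450–540, and the gripper is clear.

```bash
python3 -c "
from station import sign_off
print(sign_off())"
```

```text
the job is handed in; nothing more can be done
None
```

The job is handed in at about 17 s: all four samples were pressed upright against the stop bar at about 7.5 N, the bar did not move, and the ruler lies flat and released on the table in front of the board.

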